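# Close the stamp box and set its clamp screw a quarter turn off its seat

## Task

Slide the plywood cover of the wooden stamp box fully home over the compartment that holds the stamps. Then turn the wing screw at the end of the box clockwise until it seats, and back it off a quarter turn so that the wood is free to swell. Finish still gripping the wings of the screw at that setting, without letting go; leave the cover shut and everything else on the bench where it is.

Things in the scene. Friction and masses are not known exactly. Their poses are not given: they have to be found in the camera images.
- stamp_box: Light wood box fixed to the bench, 150 (x) by 310 (y) by 52 mm high, yaw within 26 degrees; origin under its centre, z up. Along y: end block with wing screw (axis x 0, y -128 mm) to y -100; open compartment y -100 to +22 mm, floor 8 mm up; deck 40 mm high to y +155. Side cheeks 52 mm high. A dark steel strap on the end block, top 55 mm up, reaches over the shut cover's edge to y -88 mm.
- cover (a joint): How far the cover is open, m: 0 fully shut (hard stop; moves to box -y, towards the screw), 0.115 fully open. Plywood, 122 (x) by 130 (y) by 6 mm, top 47 mm above the bench, captive in its slide along box y; takes about 1.5 N to slide and stays where left. Starts 60 to 110 mm open.
- cover_grip (a point): Grip point on the cover's upright wooden handle bar, 68 mm above the bench. The bar, at the cover's trailing (+y) end, is 50 mm along box x, 12 mm thick along box y, and 47 to 77 mm above the bench. Lies at box x 0, y +12 mm plus the cover's opening; axes as the box's.
- screw (a joint): Angle of the wing screw, rad, growing clockwise seen from above. 3.14 is seated, a hard stop; a quarter turn off is 1.57; 0 is fully out. Starts 0.7 to 1.9 rad short of the seat. Takes about 0.06 N m, stays where left, keeps its height. Wings lie across the box (along its x) at 0 and 3.14, along its y at 1.57.
- wing: Plain steel wings of the thumbscrew: upright plate 46 mm long (its x), 9 mm thick (its y; grip across this), 63 to 93 mm above the bench, over a round collar 26 mm across whose top is 61 mm up. Origin on the screw axis, 55 mm above the bench, z up; turns with the screw.
- wing_grip (a point): Grip point: on the screw axis, 84 mm above the bench, between the wings; its axes as the wings'.
- cup: Bystander: unglazed cup, 72 mm across, 85 mm high, beyond the box (its +x side); origin at the centre of its underside.
- bowl: Bystander: unglazed bowl, 110 mm across, 50 mm high, beyond the box (its +x side); origin at the centre of its underside.
- brush: Bystander: brush 200 mm long, about 20 mm high, lying on the robot's side of the box; origin at its middle, on the bench.
- rib: Bystander: flat dark wooden rib 60 by 90 by 6 mm lying on the robot's side of the box; origin under its centre.
- stamp_round: Bystander: round wooden stamp, 30 mm across, 26 mm high, standing in the compartment; origin under its centre.
- stamp_block: Bystander: block stamp 34 by 26 by 26 mm standing in the compartment; origin under its centre.

How it is judged (in metres and radians):
On the way, in this order (a step that is already met when the one before it is completed fails the run):
1. the cover is fully home over the compartment (value of joint cover below 0.004 m), for 0.2 s.
2. the screw is seated, the cover still home (value of joint cover below 0.004 m and value of joint screw above 3.08 rad), for 0.2 s.
At the end, for the whole second after the job is handed in: The cover is shut within 4 mm, the screw stands a quarter turn (within 0.22 rad, 12.6 degrees) back from its seat and is still, and the fingers still grip the wings between them (over 3 N, TCP within 30 mm of the grip point and within 8 mm of the wings' mid-plane) (value of joint cover below 0.004 m and value of joint screw between 1.351 and 1.791 rad and velocity of joint screw between -0.05 and 0.05 rad/s and contact force between the fingers and wing above 3 N and distance between the grasp point and wing_grip below 0.03 m and y of the grasp point in the frame of wing_grip between -0.008 and 0.008 m); the arm keeps its last pose, push and grip.
It fails at once if a pot (cup or bowl) is moved more than 25 mm (distance of any of cup, bowl from where it was at the start of the episode above 0.025 m).
It fails at once if the brush or the rib is moved more than 25 mm (distance of any of brush, rib from where it was at the start of the episode above 0.025 m).
It fails at once if a stamp in the compartment is moved more than 25 mm (distance of any of stamp_round, stamp_block from where it was at the start of the episode above 0.025 m).
It also fails if it takes over 51 s, if anything falls off the work surface, if the arm or the gripper's body presses on something with over 40 N, if the wrist force passes 120 N, or if a joint passes its speed limit or range.

## Robot

A 7-joint arm with a two-finger parallel gripper is mounted at the origin on the work surface. World frame = base frame: x ahead of the robot, y to its left, z up, the work surface at z = 0. Lengths are in mm, angles in rad, forces in N, time in s.
With the tool pointing down it reaches from about 400 to 875 mm from the base axis. Payload 4.4 kg.
Tool frame: the origin (TCP) lies between the finger pads, 19 mm behind the fingertips; this is the grasp point; z points along the fingers, y is the direction in which the jaws open and shut (so a half turn about z gives the same grasp; the last joint's range is limited). The gripper opens to 85 mm and grips with 20 to 120 N. Pads are 22 mm wide; open, the fingers measure 114 mm over their backs; the gripper's body (76 mm by 85 mm) begins 54 mm behind the grasp point. The pads swing forward as they close: fully open they stand 13 mm farther back than shut.
Start: joints at [1.238, 0.628, 0.038, 1.517, -0.027, 0.996, -0.02], TCP at [171.397, -627.009, 250.013] pointing down, gripper open.
Joint ranges: [-3.06, 3.06], [-0.37, 2.12], [-1.25, 1.32], [0.18, 2.47], [-1.1, 4.24], [0.23, 1.98], [-2.94, 2.94]. Speed limits (rad/s): [2.57, 2.57, 3.14, 3.14, 3.14, 3.14, 3.14].

## Interface

Orientations are given as [roll, pitch, yaw] about the fixed x, y, z axes, in that order (R = Rz(yaw) Ry(pitch) Rx(roll)).
In Python, from cell import ctrl, eyes gives the robot as it stands.
- The arm moves only by the tool move_arm, never from a script. Its argument "increments" is a list of rows, each a list of 6 numbers: the shift along the tool's x, y, z in cm, then the turn, a rotation vector about the tool's x, y, z in degrees. In form: [[x, y, z, wx, wy, wz], ...]. A call has 1 to 20 rows; each row is the pose to reach, as a shift and turn from the pose commanded when the call began, along the tool's axes at that moment; what a row does not reach only later rows make up. A row lasts 1/10 s, in which the tool goes at most 50 mm and 8.59 degrees, less where a joint would pass 70% of its speed; a pose out of reach is approached as far as the arm can. A call with a gripper value outside its range is refused whole. "grip" is the opening, from -1 (shut) to 1 (fully open), set as the call begins (left out, the last holds). The fingers move at their own pace and stop on an object; the grip force is fixed at half the most. Time passes only in rows, so rows that repeat a pose let the fingers close. It gives the time, the measured TCP pose, the force and the opening at its end, in the units of the state.
- ctrl.read_state(): the state, without advancing time (a new reading comes with each control period).
- eyes.get_image(name): name is "scene" or "top"; returns the picture (384x512x3 uint8, red, green, blue); there is no depth.
- eyes.calibration(name): a dict with "fx", "fy", "cx", "cy" (pixels), "pose" (4x4, takes a point from camera to world coordinates). Camera axes: x right, y up, looking along -z (the intrinsics and any distortion apply to the point x, -y, -z); pixel columns grow to the right and rows downward; lengths in mm; the calibration is good to about 2 mm. A picture is of the moment at which its call begins. calibration takes no time and is no camera call.
- ctrl.finish_job(): hands the job in, once; it reports no verdict.
The state is a dict: "clock": time; "qpos": joint angles; "qd": joint speeds; "tau": joint torques, N m; "eef_pos": TCP position; "tool_rot": TCP orientation; "force": force on the tool from outside, world axes, zero at the start; "torque": the same for the moment, N m; "width": finger opening in mm.
Only numpy, scipy, OpenCV 4.12 (cv2) and the standard library are available. Lean on these libraries where they do the work, as an engineer would, in place of code of your own. Each camera call takes 0.05 s, during which the arm holds its last target. There are 200 camera calls.

## Working session

There is one attempt and no reset: what is moved stays moved. The work goes in short steps, Python scripts to look and compute and a tool call to move; the robot and the scene stay as the last step left them, time stands still between calls to the robot, and variables do not carry over. Pictures are saved under pics/ and viewed, about 8 in all and at most 12, crops included, and the job is handed in when it is done.

Besides the shell and the picture viewer there is one more tool, called after "Request:" as a command line: name --pt "numbers of a row" for each row, then --argument value for the rest. move_arm: Moves the arm, as the interface text tells. Its arguments: {"type":"object","properties":{"increments":{"type":"array","items":{"type":"array","items":{"type":"number"}}},"grip":{"type":"number"}},"required":["increments"]}

```bash
mkdir -p pics; python3 - <<'E'
from cell import ctrl, eyes
import cv2
for n in("scene","top"):
    im=eyes.get_image(n); cv2.imwrite(f"pics/{n}0.png",im[:,:,::-1]); 
    c=eyes.calibration(n); print(n,{k:(v if k!="pose" else [[round(float(x),3) for x in r] for r in v]) for k,v in c.items()})
s=ctrl.read_state(); print(s)
E
```

```text
scene {'fx': 449.83888014930824, 'fy': 449.83888014930824, 'cx': 257.91550436717984, 'cy': 190.74020380224056, 'pose': [[-0.722, -0.405, 0.561, 1082.573], [0.691, -0.45, 0.565, 521.175], [0.023, 0.796, 0.605, 638.003], [0.0, 0.0, 0.0, 1.0]]}
top {'fx': 424.861976912679, 'fy': 424.861976912679, 'cx': 263.5452630411812, 'cy': 193.7167735526401, 'pose': [[-0.024, 0.982, -0.185, 429.625], [-1.0, -0.027, -0.014, 10.834], [-0.019, 0.185, 0.983, 809.575], [0.0, 0.0, 0.0, 1.0]]}
{'clock': 0.1, 'qpos': array([ 1.23816893,  0.62925613,  0.03843676,  1.51827432, -0.02699007,
        0.99629694, -0.01999646]), 'qd': array([ 8.94968817e-04, -2.26976091e-03,  5.43839058e-04, -2.01718212e-03,
        1.02244229e-03,  1.88020301e-03, -6.02351091e-05]), 'tau': array([ 2.26651115e-03, -5.64532149e+01,  1.22976132e+00, -1.93974262e+01,
        1.10909919e-02,  5.34115083e-03,  4.80959443e-06]), 'eef_pos': array([ 171.27847576, -626.47711721,  249.1772337 ]), 'tool_rot': array([-3.13987577e+00,  2.12189785e-05,  2.66842683e-01]), 'force': array([-0.19888518, -0.40008849,  0.26002894]), 'torque': array([ 0.00171978,  0.01882119, -0.01058873]), 'width': 85.11718779012982}
```

View pics/top0.png

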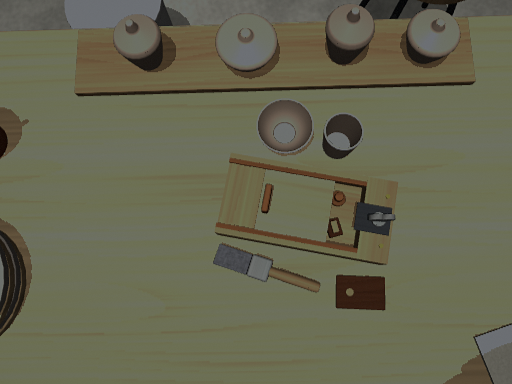

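View pics/scene0.png

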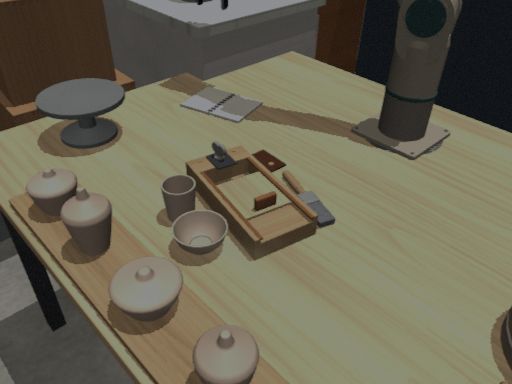

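```bash
python3 - <<'E'
import cv2
im=cv2.imread("pics/top0.png")[145:275,205:405]
cv2.imwrite("pics/crop0.png",cv2.resize(im,None,fx=4,fy=4,interpolation=cv2.INTER_CUBIC))
E
cat >h.py <<'E'
import numpy as np
from cell import ctrl, eyes
def ray(n,u,v,z):
    c=eyes.calibration(n);P=np.array(c["pose"]);d=P[:3,:3]@np.array([(u-c["cx"])/c["fx"],-(v-c["cy"])/c["fy"],-1]);o=P[:3,3]
    return o+d*(z-o[2])/d[2]
def proj(n,p):
    c=eyes.calibration(n);P=np.array(c["pose"]);q=P[:3,:3].T@(np.array(p)-P[:3,3])
    return np.array([c["cx"]+c["fx"]*q[0]/-q[2],c["cy"]+c["fy"]*q[1]/q[2]])
E
```

```text
(no output)
```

View pics/crop0.png

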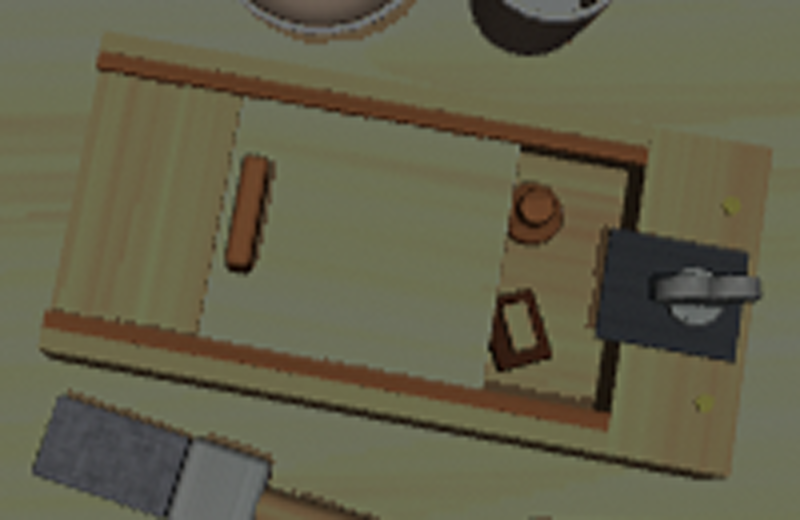

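```bash
python3 - <<'E'
from h import *
from scipy.optimize import least_squares
f=lambda u,v,z:ray("top",205+u/4,145+v/4,z)
L=np.array([(75,-155),(-75,-155),(75,155),(-75,155)])
W=np.array([f(*p,52)[:2] for p in [(772,148),(728,476),(103,35),(42,350)]])
def T(p,l): c,s=np.cos(p[2]),np.sin(p[2]); return l@np.array([[c,s],[-s,c]])+p[:2]
r=least_squares(lambda p:(T(p,L)-W).ravel(),[430,0,-.15]);p=r.x
print(p,np.degrees(p[2]),r.fun.round(1))
inv=lambda w:(w[:2]-p[:2])@np.array([[np.cos(p[2]),-np.sin(p[2])],[np.sin(p[2]),np.cos(p[2])]])
for n,u,v,z in [("bar+",257,158,77),("bar-",239,268,77),("cov edge",519,145,47),("cov edge",485,388,47),("cov tr",240,98,47),("cov tr",198,332,47),("wingL",655,285,93),("wingR",762,285,93),("yell",731,206,52),("yell",704,404,52),("strap",610,230,55),("strap",597,337,55),("strap",750,250,55),("strap",735,361,55),("collar",692,297,61)]:
    w=f(u,v,z);print(n,w.round(1),inv(w).round(1))
print("screw",T(p,np.array([0,-128.])))
E
```

```text
[ 5.45595119e+02 -5.60854333e+01 -2.03976973e-01] -11.687019697297819 [ 0.3 -0.4 -0.6 -1.3  1.1  0.  -0.8  1.7]
bar+ [584.   10.8  77. ] [24.1 73.3]
bar- [535.3  20.   77. ] [-25.5  72.4]
cov edge [ 593.  -109.2   47. ] [ 57.2 -42.4]
cov edge [482.7 -88.   47. ] [-55.1 -44. ]
cov tr [618.8  17.9  47. ] [56.7 87.3]
cov tr [511.1  39.5  47. ] [-53.1  86.6]
wingL [ 521.  -155.9   93. ] [  -3.8 -102.8]
wingR [ 519.8 -200.9   93. ] [   4.1 -147.1]
yell [ 561.2 -202.1   52. ] [  44.8 -139.8]
yell [ 472.9 -183.3   52. ] [ -45.4 -139.3]
strap [ 551.2 -146.4   55. ] [ 23.8 -87.3]
strap [ 503.4 -137.6   55. ] [-24.8 -88.4]
strap [ 540.5 -208.1   55. ] [  25.8 -149.9]
strap [ 491.2 -197.6   55. ] [ -24.6 -149.6]
collar [ 519.4 -179.3   61. ] [  -0.7 -125.9]
screw [ 519.66674128 -181.43183028]
```

```bash
cat >>h.py <<'E'
from scipy.spatial.transform import Rotation as Ro
B=np.array([545.6,-56.1]); YAW=-11.687
def box(x,y):
    a=np.radians(YAW); return B+[x*np.cos(a)-y*np.sin(a),x*np.sin(a)+y*np.cos(a)]
def inc(pos,yaw,p0=None,r0=None):
    s=ctrl.read_state(); p0=s["eef_pos"] if p0 is None else p0; r0=s["tool_rot"] if r0 is None else r0
    R0=Ro.from_euler("xyz",r0); R1=Ro.from_euler("xyz",[np.pi,0,np.radians(yaw)])
    return np.r_[R0.inv().apply(np.array(pos)-p0)/10,(R0.inv()*R1).as_rotvec(degrees=True)].round(2)
E
python3 - <<'E'
from h import *
print(inc([*box(0,73),140],YAW,[171.4,-627,250],[np.pi,0,.2668]))
E
```

```text
[ 54.46 -51.71  11.     0.    -0.    26.97]
```

Request:
move_arm --pt "1.1 -1.0 0.2 0 0 0.5" --pt "2.7 -2.6 0.5 0 0 1.3" --pt "5.4 -5.2 1.1 0 0 2.7" --pt "8.7 -8.3 1.8 0 0 4.3" --pt "12 -11.4 2.4 0 0 5.9" --pt "15.2 -14.5 3.1 0 0 7.6" --pt "18.5 -17.6 3.7 0 0 9.2" --pt "21.8 -20.7 4.4 0 0 10.8" --pt "25 -23.8 5.1 0 0 12.4" --pt "28.3 -26.9 5.7 0 0 14" --pt "31.6 -30 6.4 0 0 15.7" --pt "34.9 -33.1 7 0 0 17.3" --pt "38.1 -36.2 7.7 0 0 18.9" --pt "41.4 -39.3 8.4 0 0 20.5" --pt "44.7 -42.4 9 0 0 22.1" --pt "47.9 -45.5 9.7 0 0 23.8" --pt "50.6 -48.1 10.2 0 0 25.1" --pt "52.8 -50.2 10.7 0 0 26.2" --pt "54.5 -51.7 11 0 0 27" --pt "54.5 -51.7 11 0 0 27" --grip 1

```text
clock: 2.1
eef_pos: [562.1, 19.8, 139.1]
tool_rot: [-3.14, 0.0, -0.199]
force: [0.3, 0.3, -0.5]
width: 85.0
```

Request:
move_arm --pt "0 0 0.5 0 0 0" --pt "0 0 1.5 0 0 0" --pt "0 0 3 0 0 0" --pt "0 0 4.5 0 0 0" --pt "0 0 6 0 0 0" --pt "0 0 6.7 0 0 0" --pt "0 0 6.9 0 0 0" --pt "0 0 6.9 0 0 0" --pt "0 0 6.9 0 0 0"

```text
clock: 3.0
eef_pos: [561.2, 15.1, 71.6]
tool_rot: [-3.141, -0.001, -0.205]
force: [-0.1, -0.0, 0.4]
width: 85.0
```

```bash
python3 - <<'E'
from h import *
import cv2
s=ctrl.read_state();print(s["eef_pos"],s["tool_rot"],s["qpos"],s["force"],box(0,73))
a=eyes.get_image("scene")[110:260,150:350]
cv2.imwrite("pics/s1.png",cv2.resize(a[:,:,::-1],None,fx=4,fy=4,interpolation=cv2.INTER_CUBIC))
E
```

```text
[561.21013661  15.05264693  71.56999985] [-3.14144003e+00 -1.05987824e-03 -2.04899527e-01] [-0.17843064  0.76625957  0.15839368  1.90807988 -0.23695844  0.48405644
 -1.62907704] [-0.14904871 -0.03110976  0.40678775] [560.38725314  15.38662214]
```

View pics/s1.png

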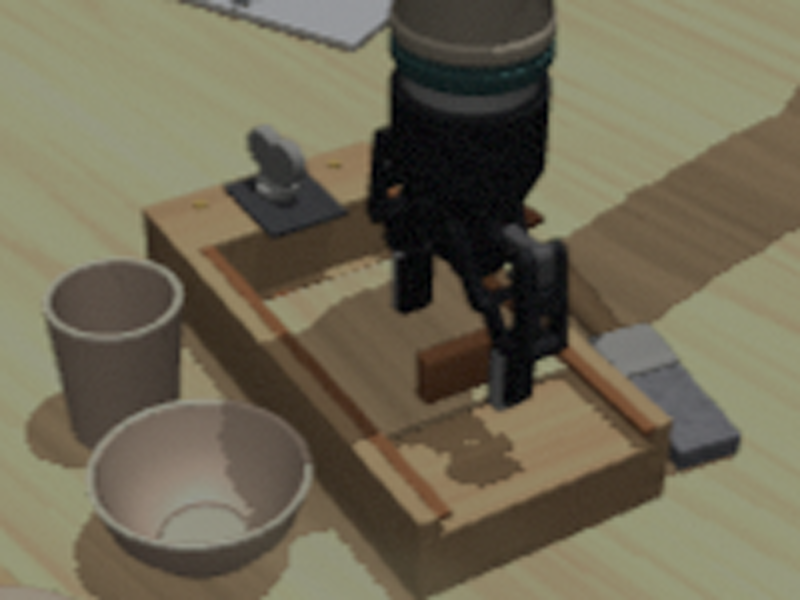

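Request:
move_arm --pt "0 0 0.1 0 0 0" --pt "0 0 0.1 0 0 0" --pt "0 0 0.1 0 0 0" --pt "0 0 0.1 0 0 0" --pt "0 0 0.1 0 0 0" --pt "0 0 0.1 0 0 0" --pt "0 0 0.1 0 0 0" --pt "0 0 0.1 0 0 0" --pt "0 0 0.1 0 0 0" --pt "0 0 0.1 0 0 0" --grip -1

```text
clock: 4.05
eef_pos: [560.9, 15.7, 70.3]
tool_rot: [-3.141, -0.0, -0.204]
force: [-0.8, 1.8, 5.5]
width: 11.1
```

Request:
move_arm --pt "0 0.2 0 0 0 0" --pt "0 0.6 0 0 0 0" --pt "0 1.1 0 0 0 0" --pt "0 1.7 0 0 0 0" --pt "0 2.3 0 0 0 0" --pt "0 2.9 0 0 0 0" --pt "0 3.5 0 0 0 0" --pt "0 4.1 0 0 0 0" --pt "0 4.6 0 0 0 0" --pt "0 5.0 0 0 0 0" --pt "0 5.2 0 0 0 0" --pt "0 5.4 0 0 0 0" --pt "0 5.5 0 0 0 0" --pt "0 5.5 0 0 0 0"

```text
clock: 5.45
eef_pos: [549.6, -38.6, 70.2]
tool_rot: [-3.141, 0.0, -0.205]
force: [-1.6, 1.2, 5.8]
width: 10.7
```

Request:
move_arm --pt "0 0.1 0 0 0 0" --pt "0 0.2 0 0 0 0" --pt "0 0.3 0 0 0 0" --pt "0 0.4 0 0 0 0" --pt "0 0.5 0 0 0 0" --pt "0 0.6 0 0 0 0" --pt "0 0.7 0 0 0 0" --pt "0 0.8 0 0 0 0" --pt "0 0.8 0 0 0 0" --pt "0 0.8 0 0 0 0"

```text
clock: 6.45
eef_pos: [549.0, -41.5, 70.3]
tool_rot: [-3.136, -0.0, -0.202]
force: [0.5, 11.5, 5.7]
width: 11.0
```

Request:
move_arm --pt "0 0.2 0 0 0 0" --pt "0 0.4 0 0 0 0" --pt "0 0.6 0 0 0 0" --pt "0 0.8 0 0 0 0" --pt "0 0.8 0 0 0 0" --pt "0 0.8 0 0 0 0"

```text
clock: 7.05
eef_pos: [548.9, -41.7, 70.3]
tool_rot: [-3.128, -0.0, -0.196]
force: [3.2, 26.1, 4.5]
width: 11.3
```

```bash
python3 - <<'E'
from h import *
import cv2
s=ctrl.read_state();print(s["eef_pos"],s["force"])
a=eyes.get_image("scene")[110:260,150:350]
cv2.imwrite("pics/s2.png",cv2.resize(a[:,:,::-1],None,fx=4,fy=4,interpolation=cv2.INTER_CUBIC))
E
```

```text
[548.91261735 -41.74771808  70.26635816] [ 3.18677013 26.1119628   4.48483045]
```

View pics/s2.png

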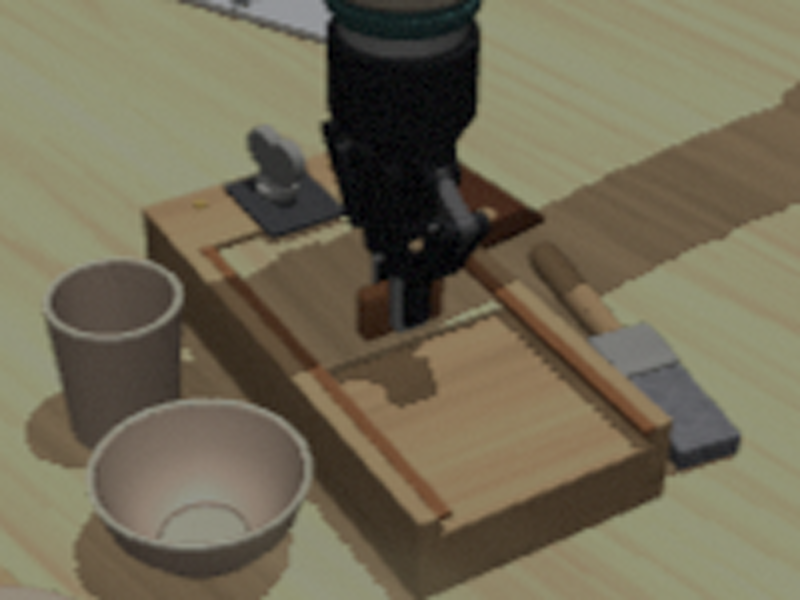

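Request:
move_arm --pt "0 -0.4 0 0 0 0" --pt "0 -0.8 0 0 0 0" --pt "0 -1.1 0 0 0 0" --pt "0 -1.1 0 0 0 0"

```text
clock: 7.5
eef_pos: [549.0, -41.4, 70.3]
tool_rot: [-3.14, -0.0, -0.203]
force: [-0.6, 4.3, 6.1]
width: 10.6
```

Request:
move_arm --pt "0 0 0 0 0 0" --pt "0 0 0 0 0 0" --pt "0 0 0 0 0 0" --pt "0 0 0 0 0 0" --pt "0 0 0 0 0 0" --pt "0 0 0 0 0 0" --pt "0 0 0 0 0 0" --pt "0 0 -0.3 0 0 0" --pt "0 0 -1 0 0 0" --pt "0 0 -2.5 0 0 0" --pt "0 0 -4 0 0 0" --pt "0 0 -5.5 0 0 0" --pt "0 0 -7 0 0 0" --pt "0 0 -7.8 0 0 0" --pt "0 0 -8 0 0 0" --pt "0 0 -8 0 0 0" --grip 1

```text
clock: 9.1
eef_pos: [548.7, -43.3, 150.2]
tool_rot: [-3.141, -0.0, -0.204]
force: [-0.4, -0.1, -0.2]
width: 85.4
```

```bash
python3 - <<'E'
from h import *
s=ctrl.read_state();print(s["eef_pos"],s["tool_rot"],s["force"])
print(box(0,-126.5), inc([*box(0,-126.5),150],88.4), proj("top",[*box(0,12),77]))
E
```

```text
[548.65502065 -43.319777   150.19257077] [-3.14147254e+00 -3.63281337e-04 -2.04368051e-01] [-0.42272628 -0.09101831 -0.21509118]
[ 519.97551339 -179.97750274] [-3.0000e-02  1.3960e+01  2.0000e-02  1.0000e-02 -2.0000e-02 -1.0011e+02] [301.42786377 203.80817569]
```

Request:
move_arm --pt "0 0.3 0 0 0 -2" --pt "0 1.2 0 0 0 -7" --pt "0 2.2 0 0 0 -14" --pt "0 3.3 0 0 0 -22" --pt "0 4.4 0 0 0 -30" --pt "0 5.5 0 0 0 -38" --pt "0 6.6 0 0 0 -46" --pt "0 7.7 0 0 0 -54" --pt "0 8.8 0 0 0 -62" --pt "0 9.9 0 0 0 -70" --pt "0 11 0 0 0 -78" --pt "0 12.1 0 0 0 -86" --pt "0 13 0 0 0 -92" --pt "0 13.6 0 0 0 -97" --pt "0 14 0 0 0 -100" --pt "0 14 0 0 0 -100" --pt "0 14 0 0 0 -100"

```text
clock: 10.8
eef_pos: [519.9, -180.3, 149.4]
tool_rot: [-3.141, -0.001, 1.539]
force: [0.2, 0.4, 0.0]
width: 85.4
```

```bash
python3 - <<'E'
from h import *
import cv2
s=ctrl.read_state();print(s["eef_pos"],s["tool_rot"],s["qpos"])
for n,sl in (("scene",(slice(90,240),slice(150,350))),("top",(slice(145,275),slice(205,405)))):
    a=eyes.get_image(n)[sl]
    cv2.imwrite(f"pics/{n}3.png",cv2.resize(a[:,:,::-1],None,fx=4,fy=4,interpolation=cv2.INTER_CUBIC))
E
```

```text
[ 519.85501689 -180.27605593  149.42993049] [-3.14064632e+00 -7.51879919e-04  1.53934179e+00] [ 0.50381979  0.64166647 -0.33700229  1.88662691  0.32438478  0.66778573
 -0.05963072]
```

View pics/scene3.png

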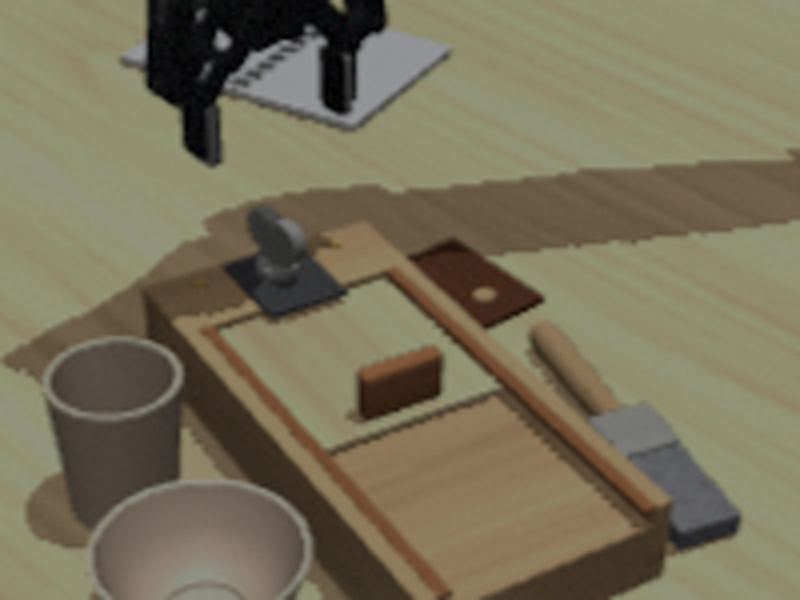

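View pics/top3.png

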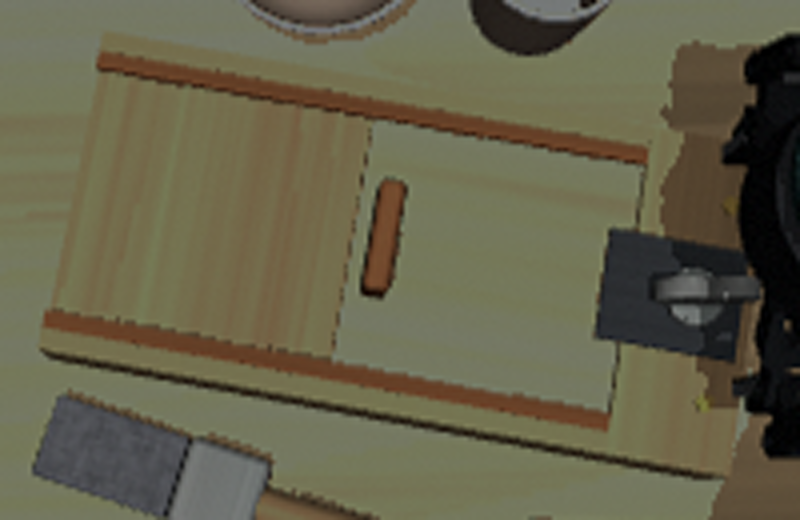

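Request:
move_arm --pt "0 0 0.4 0 0 0" --pt "0 0 1.2 0 0 0" --pt "0 0 2.4 0 0 0" --pt "0 0 3.6 0 0 0" --pt "0 0 4.8 0 0 0" --pt "0 0 5.8 0 0 0" --pt "0 0 6.3 0 0 0" --pt "0 0 6.4 0 0 0" --pt "0 0 6.4 0 0 0"

```text
clock: 11.8
eef_pos: [520.3, -180.4, 86.0]
tool_rot: [3.141, -0.0, 1.541]
force: [-0.2, -0.4, 0.5]
width: 85.5
```

Request:
move_arm --pt "0 0 0 0 0 0" --pt "0 0 0 0 0 0" --pt "0 0 0 0 0 0" --pt "0 0 0 0 0 0" --pt "0 0 0 0 0 0" --pt "0 0 0 0 0 0" --pt "0 0 0 0 0 0" --pt "0 0 0 0 0 0" --pt "0 0 0 0 0 0" --pt "0 0 0 0 0 0" --grip -1

```text
clock: 12.8
eef_pos: [521.0, -180.6, 86.3]
tool_rot: [3.14, 0.0, 1.541]
force: [2.8, 0.2, 3.0]
width: 8.2
```

```bash
python3 - <<'E'
from h import *
s=ctrl.read_state();print(s["eef_pos"],s["tool_rot"],s["force"],s["torque"],s["width"],s["qpos"][6])
E
```

```text
[ 521.04459876 -180.56701279   86.34597448] [3.13986448e+00 1.83748729e-04 1.54080998e+00] [2.77313467 0.19773406 2.975062  ] [-0.07865576 -0.46765077 -0.04715978] 8.235479126361657 -0.10504184566514899
```

Request:
move_arm --pt "0 0.1 0 0 0 1" --pt "0 0.1 0 0 0 4" --pt "0 0.1 0 0 0 9" --pt "0 0.1 0 0 0 15" --pt "0 0.1 0 0 0 21" --pt "0 0.1 0 0 0 27" --pt "0 0.1 0 0 0 33" --pt "0 0.1 0 0 0 39" --pt "0 0.1 0 0 0 45" --pt "0 0.1 0 0 0 51" --pt "0 0.1 0 0 0 57" --pt "0 0.1 0 0 0 63" --pt "0 0.1 0 0 0 69" --pt "0 0.1 0 0 0 75" --pt "0 0.1 0 0 0 80" --pt "0 0.1 0 0 0 84" --pt "0 0.1 0 0 0 87" --pt "0 0.1 0 0 0 89" --pt "0 0.1 0 0 0 90" --pt "0 0.1 0 0 0 90"

```text
clock: 14.8
eef_pos: [519.4, -178.6, 86.3]
tool_rot: [-3.139, 0.004, -0.03]
force: [-3.6, 3.2, 9.6]
width: 8.2
```

```bash
python3 - <<'E'
from h import *
s=ctrl.read_state();print(s["eef_pos"],s["tool_rot"],s["force"],s["torque"],s["width"],s["qpos"][6])
E
```

```text
[ 519.39465377 -178.56895597   86.30721356] [-3.13870547  0.0039405  -0.03043496] [-3.6000517   3.17274891  9.64060691] [ 0.74599808  0.44654564 -0.05536417] 8.210230924329311 -1.1500707555893992
```

Request:
move_arm --pt "-0.05 -0.1 0 0 0 1" --pt "-0.1 -0.2 0 0 0 3" --pt "-0.1 -0.2 0 0 0 5" --pt "-0.1 -0.2 0 0 0 7" --pt "-0.1 -0.2 0 0 0 9" --pt "-0.1 -0.2 0 0 0 11" --pt "-0.1 -0.2 0 0 0 13" --pt "-0.1 -0.2 0 0 0 13" --pt "-0.1 -0.2 0 0 0 13"

```text
clock: 15.7
eef_pos: [519.4, -178.1, 86.4]
tool_rot: [3.141, 0.002, -0.252]
force: [-1.7, -0.0, 7.3]
width: 7.8
```

```bash
python3 - <<'E'
from h import *
s=ctrl.read_state();print(s["eef_pos"],s["tool_rot"],s["force"],s["torque"],s["width"],s["qpos"][6],s["tau"][6])
E
```

```text
[ 519.40168458 -178.13406902   86.35223874] [ 3.14111623e+00  1.83246894e-03 -2.52384127e-01] [-1.67156706 -0.04299159  7.32982813] [-0.05114074  0.16589802  1.24577481] 7.767434039182648 -1.2979311639211901 -1.2442859262228012
```

Request:
move_arm --pt "0 0 0 0 0 0" --pt "0 0 0 0 0 0" --pt "0 0 0 0 0 0" --pt "0 0 0 0 0 -1" --pt "0 0 0 0 0 -2" --pt "0 0 0 0 0 -3" --pt "0 0 0 0 0 -3"

```text
clock: 16.4
eef_pos: [519.4, -178.2, 86.3]
tool_rot: [-3.141, 0.002, -0.205]
force: [-1.4, -0.0, 7.3]
width: 7.8
```

```bash
python3 - <<'E'
from h import *
s=ctrl.read_state();print(s["eef_pos"],s["tool_rot"],s["force"],s["torque"],s["width"],s["qpos"][6],s["tau"][6])
E
```

```text
[ 519.36812789 -178.16486432   86.32188783] [-3.14102229e+00  1.70635951e-03 -2.04881024e-01] [-1.39515817 -0.01866107  7.27522701] [0.1340622  0.08832363 0.03726062] 7.797373262056253 -1.2657741855391536 0.00037442695429490414
```

Request:
move_arm --pt "0 0 0 0 0 -1" --pt "0 0 0 0 0 -4" --pt "0 0 0 0 0 -9" --pt "0 0 0 0 0 -15" --pt "0 0 0 0 0 -21" --pt "0 0 0 0 0 -27" --pt "0 0 0 0 0 -33" --pt "0 0 0 0 0 -39" --pt "0 0 0 0 0 -45" --pt "0 0 0 0 0 -51" --pt "0 0 0 0 0 -57" --pt "0 0 0 0 0 -63" --pt "0 0 0 0 0 -69" --pt "0 0 0 0 0 -75" --pt "0 0 0 0 0 -80" --pt "0 0 0 0 0 -84" --pt "0 0 0 0 0 -87" --pt "0 0 0 0 0 -89" --pt "0 0 0 0 0 -90" --pt "0 0 0 0 0 -90"

```text
clock: 18.4
eef_pos: [520.7, -180.4, 86.3]
tool_rot: [3.14, 0.002, 1.365]
force: [2.5, -5.2, 3.6]
width: 7.7
```

Request:
move_arm --pt "0 0 0 0 0 0" --pt "0 0 0 0 0 0" --pt "0 0 0 0 0 0" --pt "0 0 0 0 0 0" --pt "0 0 0 0 0 0"

```text
clock: 18.9
eef_pos: [520.7, -180.4, 86.3]
tool_rot: [3.14, 0.002, 1.365]
force: [2.6, -5.8, 3.2]
width: 8.0
```

```bash
python3 - <<'E'
from h import *
import cv2
s=ctrl.read_state();print(s["eef_pos"],s["tool_rot"],np.degrees(s["tool_rot"][2]),s["force"],s["torque"],s["width"],s["qd"][6])
for n,sl in (("scene",(slice(90,240),slice(150,350))),("top",(slice(145,275),slice(205,405)))):
    a=eyes.get_image(n)[sl]
    cv2.imwrite(f"pics/{n}4.png",cv2.resize(a[:,:,::-1],None,fx=4,fy=4,interpolation=cv2.INTER_CUBIC))
E
```

```text
[ 520.70863061 -180.38174647   86.34656321] [3.13997795e+00 2.08048007e-03 1.36491080e+00] 78.20362810837365 [ 2.64290395 -5.77768334  3.17981705] [-1.03746056 -0.41511226  0.02309728] 8.002401702938457 -1.4359985796834153e-05
```

View pics/scene4.png

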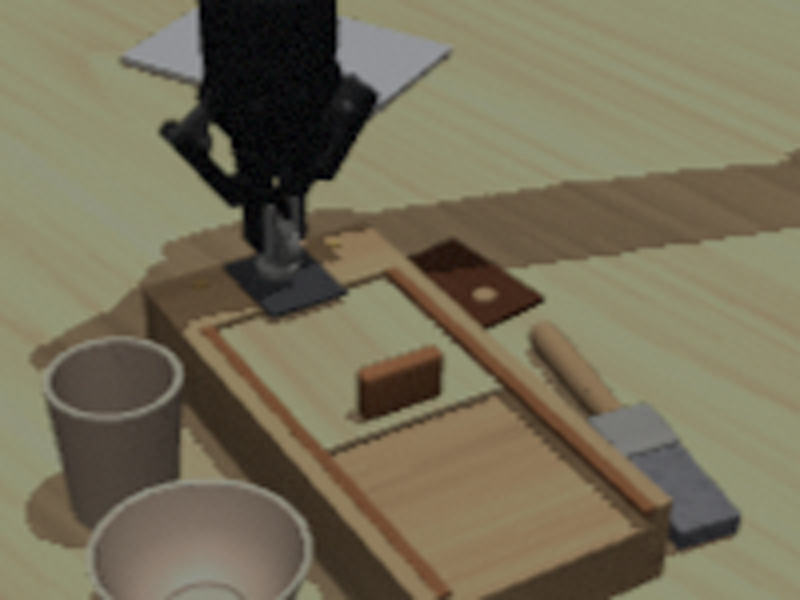

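View pics/top4.png

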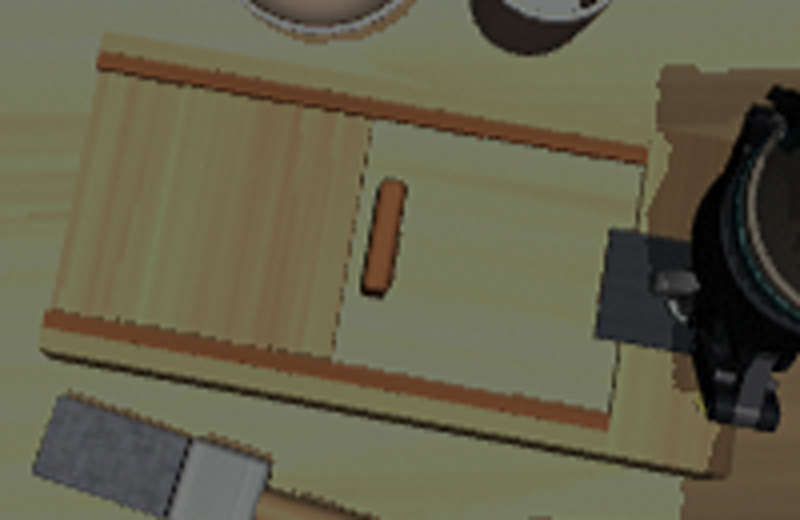

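```bash
python3 -c "
from cell import ctrl; print(ctrl.finish_job())"
```

```text
the job is handed in; nothing more can be done
None
```

I slid the cover home, turned the wing screw to its seat, backed it off a quarter turn, and handed the job in at about 19 s, still gripping the wings. No verdict was reported.

- **Cover:** I slid it until it stopped hard; it moved only about 0.2 mm when I raised the push from 11 to 26 N. In the top picture the bar then sat at the predicted shut position, within half a pixel.
- **Screw:** I turned it clockwise until the torque jumped to 1.25 N m, against the usual 0.06. With the push released, the tool settled at −11.7°, the angle expected for the seat. I then turned it back 90°, to a tool yaw of 78.2° against a target of 78.3°, with the wrist still.
- **Grip:** The fingers were closed on the wings at 8.0 mm, against a nominal 9 mm. The state gives no direct reading of grip force on the wings. The arm carried about 6 N of side load from a small off-centre hold.
- **Bystanders:** In the last two pictures the cover was still shut, and the cup, bowl, brush and rib looked unmoved. The stamps were hidden under the cover, so I could not check them.
- **Disagreement:** The arm's position differed from the camera's by about 3 mm in y at both the bar and the screw. This is slightly more than the stated calibration error. The fingers centred on both parts, so I did not correct for it further.

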